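Crack open a gasketed dry box and hold it ajar

TASK

Fit the square socket key fully onto the square spindle of the dry box's lid clamp, turn it anticlockwise (seen from above) until the clamp's dog is swung aside against its stop, and leave the key on the spindle. Then take the lid by its bar handle, pull it up until the stuck gasket lets go, and hold it only slightly open, with a gap of about 3 cm at its front edge: never throw it wide open, and leave the other things on the bench where they are. Finish while still holding the lid there.

Things in the scene. Friction and masses are not known exactly. Their poses are not given: they have to be found in the camera images.
- key: Loose steel socket key, 0.12 kg, standing upright on the bench, mouth down. Origin: centre of its underside; z up. Lower part: square block 30 x 30 mm, 30 mm high, with a blind square bore 18 x 18 mm, 24 mm deep, open at the underside, its sides along the key's x and y. On top a flat upright wing to grip: 12 mm thick along the key's x, 50 mm wide along y, from z = 36 to 66 mm (a 28 mm wide neck below it). Stands in front of the box, at any yaw.
- key_mouth (a point): Centre of the bore's mouth, in the key's underside (same point as the key's origin).
- key_grip (a point): Middle of the key's wing, 49 mm above the key's underside: the place to grip it.
- dry_box: White dry box with rubber gasket, fixed to the bench, 180 mm (x) by 200 mm (y), to the right of the blue tub, clear lid framed in aluminium. Origin: centre of its underside; its x points from its front (the side towards the robot, with the clamp) to the hinge at the back. Shut lid: underside 89 mm, top 99 mm above the bench.
- spindle_top (a point): Tip of the clamp's upright square spindle, on its axis, in front of the middle of the box's front wall, 120 mm before the box's centre, 131 mm above the bench. Spindle 16 x 16 mm (1 mm play on every side of the key's bore), its top 3 mm tapered; its sides lie along this frame's x and y, which turn with the dog (x = where the dog points). The key fits in any of the four quarter turns.
- spindle_foot (a point): Same axis and frame, 23 mm lower, 108 mm above the bench: the round shoulder on which the fully fitted key's underside sits.
- dog (a joint): Turn of the clamp's dog and its square spindle (one part), rad. 0: the dog, a flat steel finger reaching 44 mm from the axis, points at the box and bars the lid; it grows anticlockwise seen from above to a stop at 1.45, the dog then pointing to the box's left (+y). It starts at 0 to 0.3, stays where it is left, and clears the lid from about 1.0 on; swung aside means over 1.15. Takes about 0.12 N m; the key has about 0.13 rad of slack on the spindle.
- lid (a joint): Opening of the lid about its rear hinge, rad; 0 shut; gap at the front edge = 186 mm times this. The gasket sticks: the pull at the handle peaks at about 16 N near 0.01 rad, fades by 0.035, then the lid pops up to about 0.065 and is free; from there only its weight is left (0.30 kg, 3 N at the handle). Let go, it falls back onto the gasket (below 0.07) and does not stay up.
- lid_handle (a point): Middle of the steel bar handle on the lid, 12 mm thick, straight over 88 mm along the box's y, standing 101 mm in front of the hinge line, 30 mm clear above the lid; its middle is 135 mm above the bench when the lid is shut. Moves with the lid.
- lid_hinge_line (a point): Middle of the lid's hinge line at the back of the box, 96 mm behind the box's centre, 89 mm above the bench; the line runs along the box's y.
- lid_front_edge (a point): Middle of the lid's lower front edge; moves with the lid.
- rim_front_edge (a point): Where that edge lies when the lid is shut, on the box; the gap is the distance between the two.
- white_jar: Bystander: white plastic jar, 68 mm across, 85 mm high, right of the box.
- petri_1: Bystander: shut petri dish, 60 mm across, 13 mm high, in front of the right end of the blue tub.
- tweezers: Bystander: steel tweezers, 124 mm long, 9 mm high, lying between that dish and the key.
Not all that is in view belongs to the job. Of the things that look like the key, the middle-sized one is meant.

How it is judged:
By the outcome, as a careful person would: the job done as asked, in the order asked, and still so for the second after the job is handed in, while the arm keeps its last pose, push and grip.
It also fails if it takes over 58 s, if anything falls off the work surface, if the arm or the gripper's body presses on something with over 40 N, if the wrist force passes 120 N, or if a joint passes its speed limit or range.

ROBOT

A 7-joint arm with a two-finger parallel gripper is mounted at the origin on a cart in front of the work surface, level with it; the furniture and walls round the work are solid. World frame = base frame: x ahead of the robot, y to its left, z up, the work surface at z = 0. Lengths are in m, angles in degrees, forces in N, time in s.
With the tool pointing down it reaches from about 0.425 to 0.875 m from the base axis. Payload 4.7 kg.
Tool frame: the origin (TCP) lies at the very end of the fingers, on their centre line; the grasp point (between the pads) lies behind it (env.pinch_z is the z of the grasp point in the tool frame, in m); z points along the fingers, y is the direction in which the jaws open and shut (so a half turn about z gives the same grasp; the last joint's range is limited). The gripper opens to 87 mm and grips with 3 to 60 N. Pads are 19 mm wide; open, the fingers measure 117 mm over their backs; the gripper's body (75 mm by 190 mm) begins 51 mm behind the grasp point.
Start: joints at [-63.707, 18.392, -4.016, 83.108, 1.295, 78.541, -3.26], TCP at [0.28, 0.587, 0.223] pointing down, gripper open.
Joint ranges: [-163.93, 163.93], [-17.29, 119.83], [-79.2, 71.16], [3.27, 140.29], [-89.18, 269.18], [5.43, 117.66], [-154.24, 154.24]. Speed limits (degrees/s): [147.25, 147.25, 180, 180, 180, 180, 180].

INTERFACE

Orientations are given as [roll, pitch, yaw] about the fixed x, y, z axes, in that order (R = Rz(yaw) Ry(pitch) Rx(roll)).
In Python, from cell import readout, read_camera, env gives the robot as it stands. The module is installed in compiled form; this text tells all that it offers.
- The arm moves only by the tool servo_tool, never from a script. Its argument "plan" is a list that holds one entry, the list of rows, each a list of 5 numbers: the finger opening in m, from 0 to 0.087, then the shift along the tool's x, y, z in m, then the turn about the tool's z in rad. In form: [[[jaw, x, y, z, yaw], ...]]. A call has 1 to 12 rows; each row is the pose to reach, as a shift and turn from the pose measured when the call began, along the tool's axes at that moment; what a row does not reach only later rows make up. A row lasts 1/12 s, in which the tool goes at most 41.7 mm and 7.16 degrees, less where a joint would pass 70% of its speed; a pose out of reach is approached as far as the arm can. A call with a gripper value outside its range is refused whole. The fingers move at their own pace and stop on an object; "force" is the grip in N (left out, the last holds). Time passes only in rows, so rows that repeat a pose let the fingers close. It gives the time, the measured TCP pose, the force and the opening at its end, in the units of the state.
- readout.get_obs(): the state, without advancing time (a new reading comes with each control period).
- read_camera(name): name is "scene" or "top"; returns a dict with "image" (400x640x3 uint8, red, green, blue), "range_z" (400x640 float32, m along the optical axis (not along the pixel's ray), 0 where there is no reading), "mtx" (3x3 intrinsics, pixels), "camera_from_world" (4x4, takes a point from world to camera coordinates). Camera axes: x right, y up, looking along -z (the intrinsics and any distortion apply to the point x, -y, -z); pixel columns grow to the right and rows downward; lengths in m; the calibration is good to about 2 mm. A picture is of the moment at which its call begins.
- env.sign_off(): hands the job in, once; it reports no verdict.
The state is a dict: "time_s": time; "qpos": joint angles; "joint_velocities": joint speeds; "effort": joint torques, N m; "tool_pos": TCP position; "tool_rot": TCP orientation; "force": force on the tool from outside, world axes, zero at the start; "wrist_torque": the same for the moment, N m; "grip_width": finger opening in m.
Only numpy, scipy, OpenCV 4.12 (cv2) and the standard library are available. Lean on these libraries where they do the work, as an engineer would, in place of code of your own. Each camera call takes 0.05 s, during which the arm holds its last target. There are 200 camera calls.

## Working session

There is one attempt and no reset: what is moved stays moved. The work goes in short steps, Python scripts to look and compute and a tool call to move; the robot and the scene stay as the last step left them, time stands still between calls to the robot, and variables do not carry over. Pictures are saved under pics/ and viewed, about 8 in all and at most 12, crops included, and the job is handed in when it is done.

Besides the shell and the picture viewer there is one more tool, called after "Request:" as name([rows], argument=value, ...), one row to a line, values as JSON. servo_tool: Moves the arm, as the interface text tells. Its arguments: {"type":"object","properties":{"plan":{"type":"array"},"force":{"type":"number"}},"required":["plan"]}

```bash
mkdir -p pics; ls
python3 - <<'E'
from cell import readout, read_camera, env
import cv2, numpy as np
print(env.pinch_z, readout.get_obs())
for n in ("scene","top"):
    c=read_camera(n); np.savez(f"pics/{n}0.npz",**c)
    cv2.imwrite(f"pics/{n}0.png",c["image"][:,:,::-1]); print(c["mtx"],c["camera_from_world"].round(4), c.keys())
E
```

```text
pics
-0.0187 {'time_s': 0.0, 'qpos': array([-63.7074654 ,  18.43972336,  -4.01553779,  83.17678585,
         1.29497033,  78.53940908,  -3.25819489]), 'joint_velocities': array([-0.00605471, -0.08487791,  0.04045518, -0.0410009 , -0.07908539,
        0.07391074,  0.01523867]), 'effort': array([-7.37457549e-05, -4.91287887e+01, -4.03820481e-01, -3.12530994e+01,
       -6.38653035e-02,  4.40971262e-02,  1.84096075e-04]), 'tool_pos': array([0.27947943, 0.5862265 , 0.22143748]), 'tool_rot': array([-1.79889324e+02,  5.73961893e-03,  1.54519068e+02]), 'force': array([ 0.04233299, -0.58652678,  0.23517792]), 'wrist_torque': array([-0.00021713, -0.00649203, -0.03182155]), 'grip_width': 0.08676429380866282}
[[507.2934474    0.         317.40036364]
 [  0.         507.2934474  203.50679495]
 [  0.           0.           1.        ]] [[ 0.867  -0.4981 -0.0135 -0.5967]
 [ 0.3873  0.6566  0.6472 -0.1041]
 [-0.3135 -0.5664  0.7622 -1.0715]
 [ 0.      0.      0.      1.    ]] dict_keys(['image', 'range_z', 'mtx', 'camera_from_world'])
[[425.57620427   0.         314.47536126]
 [  0.         425.57620427 194.81428499]
 [  0.           0.           1.        ]] [[ 3.200e-02 -9.995e-01 -4.000e-04 -3.006e-01]
 [ 9.773e-01  3.120e-02  2.095e-01 -5.695e-01]
 [-2.094e-01 -7.100e-03  9.778e-01 -9.683e-01]
 [ 0.000e+00  0.000e+00  0.000e+00  1.000e+00]] dict_keys(['image', 'range_z', 'mtx', 'camera_from_world'])
```

View pics/top0.png

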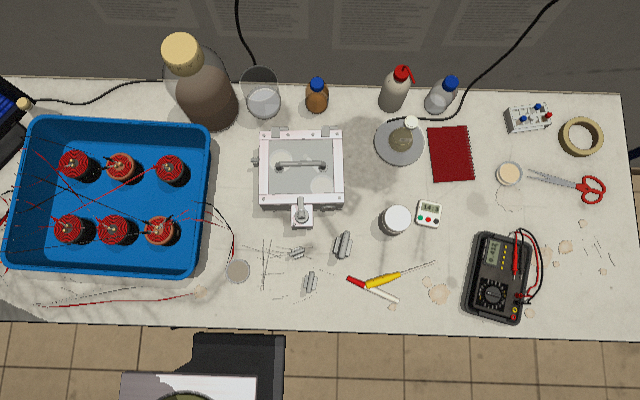

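View pics/scene0.png

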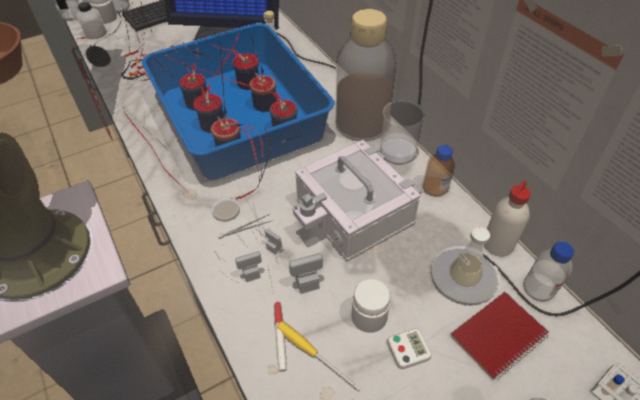

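The top view shows three key-like things: A at (296,253), B at (310,282) and C at (343,244). The box is at (301,170) and its clamp at (302,212). I'll measure all three from the depth image and confirm in an enlarged crop.

```bash
cat > h.py <<'E'
import numpy as np, cv2
def cloud(c):
    d=c["range_z"]; K=c["mtx"]; T=np.linalg.inv(c["camera_from_world"])
    v,u=np.indices(d.shape)
    p=np.stack([(u-K[0,2])/K[0,0]*d,-(v-K[1,2])/K[1,1]*d,-d,np.ones_like(d)],-1)
    w=(p@T.T)[...,:3]; w[d==0]=np.nan
    return w
def proj(c,p):
    q=c["camera_from_world"]@np.r_[p,1]; K=c["mtx"]
    return K[0,0]*q[0]/-q[2]+K[0,2], K[1,1]*-q[1]/-q[2]+K[1,2]
def rect(P,lo,hi):
    m=(P[:,2]>lo)&(P[:,2]<hi); q=P[m][:,:2].astype(np.float32)
    if len(q)<4: return None
    return cv2.minAreaRect(q*1000), len(q), np.median(q,0)
E
python3 - <<'E'
from h import *
C={n:dict(np.load(f"pics/{n}0.npz")) for n in("scene","top")}
S={"A":((272,240),(296,253)),"B":((248,263),(310,282)),"C":((307,271),(343,244))}
W={n:cloud(C[n]) for n in C}
for k,(s,t) in S.items():
    P=W["top"][t[1]-25:t[1]+25,t[0]-25:t[0]+25].reshape(-1,3)
    # cluster centre from high points
    Q=np.concatenate([W[n].reshape(-1,3) for n in C]); Q=Q[~np.isnan(Q).any(1)]
    c0=np.nanmedian(W["top"][t[1]-2:t[1]+3,t[0]-2:t[0]+3].reshape(-1,3),0)
    Q=Q[np.hypot(*(Q[:,:2]-c0[:2]).T)<0.045]; Q=Q[Q[:,2]>0.01]
    print(k,c0.round(3),"zmax",np.percentile(Q[:,2],98).round(4))
    zm=np.percentile(Q[:,2],97)
    print("  top",rect(Q,zm-.006,zm+.004))
    print("  all",rect(Q,.012,1))
for n,(a,b,c,d) in {"top":(190,300,255,370),"scene":(170,300,220,430)}.items():
    im=C[n]["image"][a:b,c:d,::-1]
    f=5 if n=="top" else 3.8
    cv2.imwrite(f"pics/crop_{n}.png",cv2.resize(im,None,fx=f,fy=f,interpolation=cv2.INTER_CUBIC))
E
```

```text
A [ 0.438 -0.243  0.049] zmax 0.0537
  top (((441.89300537109375, -244.82078552246094), (11.107719421386719, 38.76964569091797), 22.540742874145508), 134, array([ 0.44233006, -0.24502912], dtype=float32))
  all (((442.05657958984375, -244.82498168945312), (25.183712005615234, 38.93505859375), 21.296199798583984), 362, array([ 0.43934727, -0.24752691], dtype=float32))
B [ 0.372 -0.279  0.066] zmax 0.0684
  top (((372.6423034667969, -279.62066650390625), (14.756875991821289, 49.50285720825195), 80.39054107666016), 235, array([ 0.37255633, -0.27965912], dtype=float32))
  all (((372.61053466796875, -279.1071472167969), (32.760623931884766, 49.77559280395508), 83.25188446044922), 689, array([ 0.37189767, -0.2839983 ], dtype=float32))
C [ 0.46  -0.352  0.086] zmax 0.0886
  top (((459.9685974121094, -354.8094787597656), (17.174972534179688, 63.90973663330078), 78.31632995605469), 396, array([ 0.45964333, -0.3550822 ], dtype=float32))
  all (((460.0290832519531, -354.7743835449219), (41.89105224609375, 65.82867431640625), 77.7394790649414), 1239, array([ 0.45714983, -0.3604817 ], dtype=float32))
```

View pics/crop_top.png

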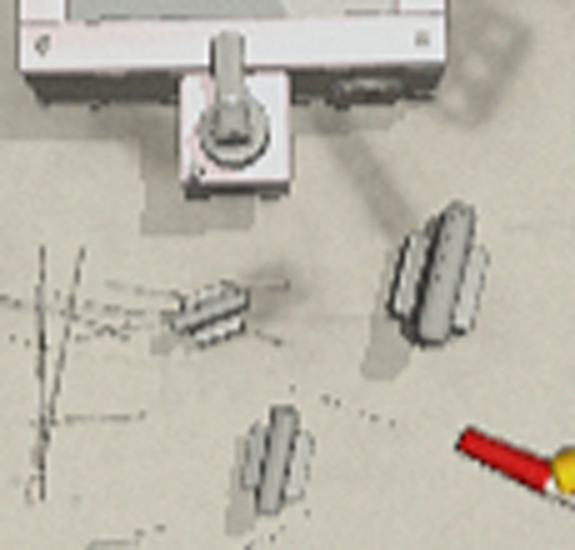

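View pics/crop_scene.png

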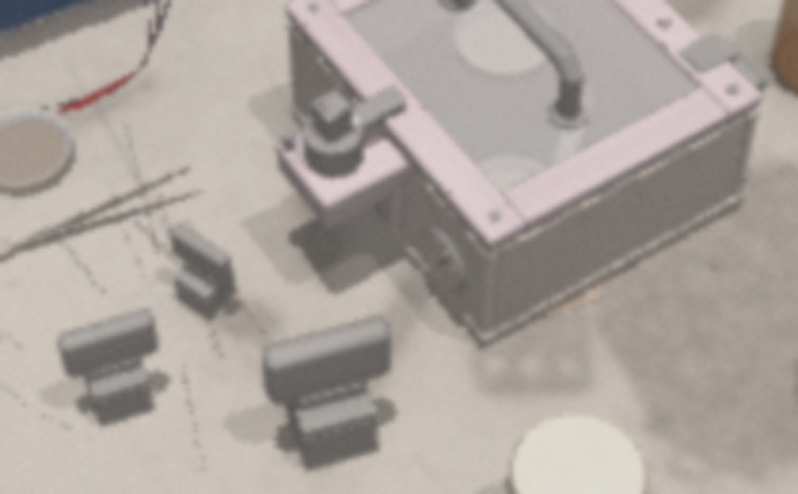

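The crops single out B at top (310,282), scene (248,263). Its wing measures about 50 mm and its top is at about 66–68 mm, which matches the described key. A is 39 mm wide and 53 mm high (small), and C is 64 mm and 88 mm (big), so B is the middle-sized one. Next I'll measure the box, spindle and handle.

Run:
```python
from h import *
C={n:dict(np.load(f"pics/{n}0.npz")) for n in("scene","top")}
for n in C:
    W=cloud(C[n]).reshape(-1,3); W=W[~np.isnan(W).any(1)]
    print(n,"bench z",np.median(W[(abs(W[:,2])<.02)][:,2]).round(4))
    b=W[(abs(W[:,0]-.6)<.16)&(abs(W[:,1]+.25)<.13)]
    lid=b[(abs(b[:,2]-.099)<.005)]
    # largest blob rows
    h=b[(b[:,2]>.128)&(b[:,2]<.15)]
    sp=h[h[:,0]<h[:,0].min()+.03]; 
    hd=h[h[:,0]>h[:,0].min()+.06]
    print(" lid",cv2.minAreaRect((lid[:,:2]*1000).astype(np.float32)),len(lid))
    hd=hd[hd[:,2]>.132]
    print(" handle",cv2.minAreaRect((hd[:,:2]*1000).astype(np.float32)),np.median(hd,0),np.percentile(hd[:,2],95),len(hd))
    print(" spindle",cv2.minAreaRect((sp[:,:2]*1000).astype(np.float32)),sp.mean(0),len(sp),sp[:,2].max())
    s0=sp.mean(0)
    d=b[(b[:,2]>.1)&(b[:,2]<.125)&(np.hypot(*(b[:,:2]-s0[:2]).T)<.055)&(b[:,2]>.104)]
    r=np.hypot(*(d[:,:2]-s0[:2]).T); f=d[(r>.022)]
    if len(f): v=f[:,:2].mean(0)-s0[:2]; print(" dog",len(f),f.mean(0),np.degrees(np.arctan2(v[1],v[0])),cv2.minAreaRect((f[:,:2]*1000).astype(np.float32)))
    far=W[(W[:,0]>.45)&(W[:,0]<.85)&(abs(W[:,1]+.25)<.2)&(W[:,2]>.16)]
    print(" tall",len(far),far.min(0) if len(far) else 0,far.max(0) if len(far) else 0)
    tub=W[(W[:,0]>.35)&(W[:,0]<.8)&(W[:,1]>-.1)&(W[:,1]<.6)]; print(" tub side zmax",[(x,np.round(tub[(abs(tub[:,0]-x)<.05)][:,2].max(),3)) for x in(.4,.5,.6,.7)])
```

```text
scene bench z 0.0006
 lid ((620.080078125, -249.6722869873047), (238.39755249023438, 203.2764129638672), 3.2515084743499756) 5606
 handle ((634.1918334960938, -250.1302490234375), (13.138644218444824, 109.28360748291016), 3.158156156539917) [ 0.63260959 -0.25421828  0.13883603] 0.1416232420054644 259
 spindle ((519.8701171875, -256.5322265625), (15.81803035736084, 14.864896774291992), 0.21333356201648712) [ 0.51960325 -0.25627865  0.13018209] 45 0.13366955311308892
 dog 62 [ 0.55173296 -0.25289478  0.10765391] 6.0121691509642545 ((552.3894653320312, -253.00473022460938), (22.195016860961914, 15.921220779418945), 1.8542381525039673)
 tall 1039 [ 0.76146049 -0.0783288   0.16001591] [ 0.84983248 -0.05001578  0.23694023]
 tub side zmax [(0.4, np.float64(0.119)), (0.5, np.float64(0.12)), (0.6, np.float64(0.126)), (0.7, np.float64(0.2))]
top bench z 0.0014
 lid ((620.24853515625, -248.45346069335938), (237.47984313964844, 200.0140380859375), 2.9446020126342773) 5769
 handle ((634.8744506835938, -248.59288024902344), (12.663838386535645, 111.48594665527344), 3.5017781257629395) [ 0.63410263 -0.24774792  0.13980911] 0.1433560529572456 243
 spindle ((520.455810546875, -254.07542419433594), (15.96372127532959, 13.345478057861328), 2.154510736465454) [ 0.52037625 -0.25433678  0.13108669] 46 0.13507476445164157
 dog 57 [ 0.55299062 -0.25079439  0.10850677] 6.198853933328848 ((555.5753173828125, -263.76788330078125), (21.695085525512695, 41.20086669921875), 11.699755668640137)
 tall 628 [ 0.76527026 -0.07456761  0.1605415 ] [ 0.84927874 -0.05001513  0.23591093]
 tub side zmax [(0.4, np.float64(0.123)), (0.5, np.float64(0.121)), (0.6, np.float64(0.123)), (0.7, np.float64(0.201))]
```

```bash
cat >> h.py <<'E'
def to_tool(targets):
    """world targets (x,y,z,yaw_deg) -> tool shift and turn from the present pose"""
    from cell import readout
    from scipy.spatial.transform import Rotation as R
    o=readout.get_obs(); M=R.from_euler("xyz",o["tool_rot"],degrees=True).as_matrix()
    print("now",o["time_s"],o["tool_pos"].round(4),o["tool_rot"].round(2),"F",o["force"].round(1),"T",o["wrist_torque"].round(2),"w",round(o["grip_width"],4),"q7",o["qpos"][6].round(1))
    for t in targets:
        d=M.T@(np.array(t[:3])-o["tool_pos"]); a=(o["tool_rot"][2]-t[3]+180)%360-180
        print(t,d.round(4),np.radians(a).round(4))
E
python3 -c "
from h import *
to_tool([(.55,.25,.29,95)])"
```

```text
now 0.1 [0.2795 0.5863 0.2216] [-1.7990e+02  1.0000e-02  1.5452e+02] F [ 0.2 -0.4 -0.8] T [ 0.01  0.03 -0.01] w 0.0869 q7 -3.3
(0.55, 0.25, 0.29, 95) [-0.3889 -0.1873 -0.0681] 1.0388
```

Request:
servo_tool([
  [[0.087,-0.05,-0.02,-0.04,0.12],[0.087,-0.085,-0.04,-0.068,0.24],[0.087,-0.12,-0.06,-0.068,0.36],[0.087,-0.155,-0.075,-0.068,0.48],[0.087,-0.19,-0.092,-0.068,0.6],[0.087,-0.225,-0.11,-0.068,0.7],[0.087,-0.26,-0.125,-0.068,0.8],[0.087,-0.295,-0.142,-0.068,0.9],[0.087,-0.33,-0.16,-0.068,1.0],[0.087,-0.36,-0.175,-0.068,1.04],[0.087,-0.389,-0.187,-0.068,1.04],[0.087,-0.389,-0.187,-0.068,1.04]],
])

```text
time_s: 1.1
tool_pos: [0.5552, 0.2408, 0.2896]
tool_rot: [179.9, 0.4, 94.2]
force: [0.5, -2.2, 0.5]
grip_width: 0.0872
```

```bash
python3 -c "
from h import *
to_tool([(.5,-.13,.29,20)])"
```

```text
now 1.1 [0.5552 0.2408 0.2896] [179.92   0.39  94.18] F [ 0.5 -2.2  0.5] T [-0.16  0.04  0.06] w 0.0872 q7 -19.3
(0.5, -0.13, 0.29, 20) [-0.3658 -0.0821  0.002 ] 1.2947
```

Request:
servo_tool([
  [[0.087,-0.035,-0.005,0,0.11],[0.087,-0.07,-0.01,0,0.22],[0.087,-0.105,-0.015,0,0.33],[0.087,-0.14,-0.02,0,0.44],[0.087,-0.175,-0.025,0,0.55],[0.087,-0.21,-0.035,0,0.66],[0.087,-0.245,-0.045,0,0.78],[0.087,-0.28,-0.055,0,0.9],[0.087,-0.31,-0.065,0,1.02],[0.087,-0.34,-0.075,0,1.14],[0.087,-0.366,-0.082,0,1.25],[0.087,-0.366,-0.082,0,1.295]],
])

```text
time_s: 2.1
tool_pos: [0.4979, -0.1373, 0.2922]
tool_rot: [179.5, 0.1, 19.1]
force: [-0.0, -0.5, -0.2]
grip_width: 0.0872
```

```bash
python3 -c "
from h import *
to_tool([(.3726,-.2796,.13,-9.6)])"
```

```text
now 2.1 [ 0.4979 -0.1373  0.2922] [1.7948e+02 7.0000e-02 1.9140e+01] F [-0.  -0.5 -0.2] T [-0.13  0.2  -0.04] w 0.0872 q7 -58.9
(0.3726, -0.2796, 0.13, -9.6) [-0.1648  0.0919  0.1633] 0.5017
```

Request:
servo_tool([
  [[0.06,-0.03,0.015,0.01,0.08],[0.06,-0.06,0.03,0.03,0.17],[0.06,-0.09,0.05,0.05,0.25],[0.06,-0.12,0.065,0.08,0.33],[0.06,-0.145,0.08,0.105,0.42],[0.06,-0.165,0.092,0.13,0.5],[0.06,-0.165,0.092,0.15,0.502],[0.06,-0.165,0.092,0.163,0.502],[0.06,-0.165,0.092,0.163,0.502],[0.06,-0.165,0.092,0.163,0.502]],
])

```text
time_s: 2.93
tool_pos: [0.372, -0.2793, 0.1299]
tool_rot: [179.5, -0.1, -9.6]
force: [0.3, -0.1, -0.3]
grip_width: 0.06
```

```bash
python3 -c "
from h import *
to_tool([(.3726,-.2796,.0303,-9.6)])
from cell import read_camera
c=read_camera('scene'); np.savez('pics/scene1.npz',**c)
cv2.imwrite('pics/s1.png',cv2.resize(c['image'][130:330,140:400,::-1],None,fx=3,fy=3))"
```

```text
now 2.9333 [ 0.372  -0.2793  0.1299] [ 1.7951e+02 -9.0000e-02 -9.6100e+00] F [ 0.3 -0.1 -0.3] T [-0.03  0.14 -0.03] w 0.06 q7 -67.6
(0.3726, -0.2796, 0.0303, -9.6) [ 0.0004 -0.0007  0.0996] -0.0002
```

View pics/s1.png

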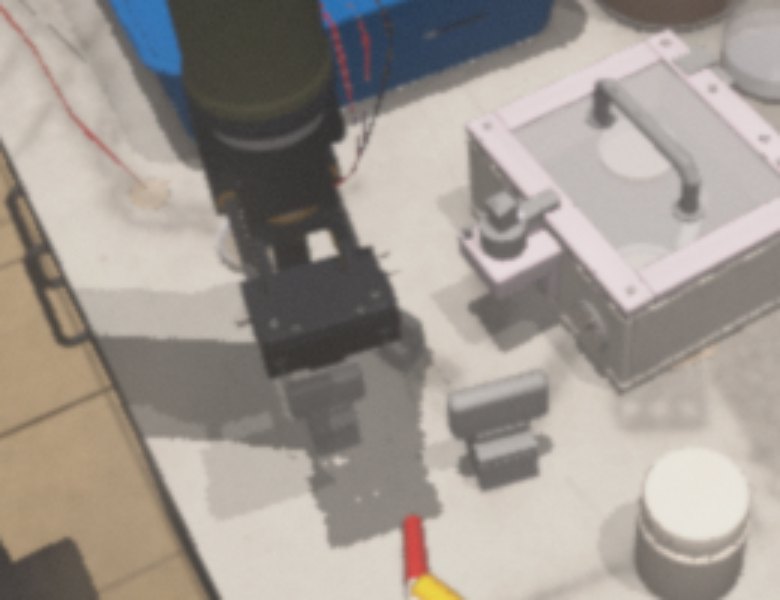

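The gripper stands over the middle key, at crop (325,400). Now descending and gripping.

Request:
servo_tool([
  [[0.06,0.0,-0.0005,0.025,0],[0.06,0.0,-0.0005,0.05,0],[0.06,0.0,-0.0005,0.075,0],[0.06,0.0,-0.0005,0.09,0],[0.06,0.0,-0.0005,0.0996,0],[0.06,0.0,-0.0005,0.0996,0],[0.0,0.0,-0.0005,0.0996,0],[0.0,0.0,-0.0005,0.0996,0],[0.0,0.0,-0.0005,0.0996,0],[0.0,0.0,-0.0005,0.0996,0],[0.0,0.0,-0.0005,0.0996,0],[0.0,0.0,-0.0005,0.0996,0]],
], force=50)

```text
time_s: 3.98
tool_pos: [0.3735, -0.2801, 0.0316]
tool_rot: [179.5, -0.3, -9.6]
force: [-0.1, 0.0, 0.1]
grip_width: 0.0279
```

```bash
python3 -c "
from h import *
to_tool([(.372,-.28,.20,-9.6)])"
```

```text
now 3.9833 [ 0.3735 -0.2801  0.0316] [179.5   -0.25  -9.58] F [-0.1  0.   0.1] T [-0.02  0.15  0.02] w 0.0279 q7 -59.0
(0.372, -0.28, 0.2, -9.6) [-0.0008  0.0016 -0.1684] 0.0004
```

Request:
servo_tool([
  [[0.0,0,0,0.001,0],[0.0,0,0,0.001,0],[0.0,0,0,0.001,0],[0.0,0,0,0.001,0],[0.0,0,0,0.001,0],[0.0,0,0,0.001,0],[0.0,0,0,0.001,0]],
])

```text
time_s: 4.57
tool_pos: [0.3735, -0.28, 0.0306]
tool_rot: [179.5, -0.2, -9.6]
force: [-1.1, 1.7, 1.8]
grip_width: 0.0119
```

```bash
python3 -c "
from h import *
to_tool([(.3735,-.28,.19,-9.6),(.49,-.2557,.19,6),(.52,-.2557,.18,6)])"
```

```text
now 4.5667 [ 0.3735 -0.28    0.0306] [179.51  -0.25  -9.58] F [-1.1  1.7  1.8] T [0.23 0.18 0.02] w 0.0119 q7 -58.9
(0.3735, -0.28, 0.19, -9.6) [ 0.0007  0.0014 -0.1594] 0.0004
(0.49, -0.2557, 0.19, 6) [ 0.1115 -0.042  -0.1593] -0.2719
(0.52, -0.2557, 0.18, 6) [ 0.141  -0.0471 -0.1492] -0.2719
```

Request:
servo_tool([
  [[0.0,0,0,-0.02,0],[0.0,0,0,-0.05,0],[0.0,0,0,-0.085,0],[0.0,0,0,-0.12,0],[0.0,0.0,0.0,-0.15,-0.05],[0.0,0.03,-0.01,-0.159,-0.12],[0.0,0.06,-0.02,-0.159,-0.19],[0.0,0.09,-0.03,-0.159,-0.26],[0.0,0.115,-0.04,-0.159,-0.272],[0.0,0.13,-0.045,-0.155,-0.272],[0.0,0.141,-0.047,-0.15,-0.272],[0.0,0.141,-0.047,-0.15,-0.272]],
])

```text
time_s: 5.57
tool_pos: [0.5216, -0.2544, 0.179]
tool_rot: [179.4, 0.0, 6.2]
force: [-0.6, 0.6, -1.3]
grip_width: 0.0119
```

Request:
servo_tool([
  [[0.0,0,0,0,0],[0.0,0,0,0,0]],
])

```text
time_s: 5.73
tool_pos: [0.5208, -0.2545, 0.1785]
tool_rot: [179.4, 0.1, 6.2]
force: [0.1, 0.5, -2.4]
grip_width: 0.0117
```

Run:
```python
from h import *
from cell import read_camera
to_tool([(.52,-.2557,.18,6)])
c=read_camera('scene'); np.savez('pics/scene2.npz',**c)
u,v=map(int,proj(c,(.52,-.2557,.14))); print(u,v)
cv2.imwrite('pics/s2.png',cv2.resize(c['image'][v-45:v+45,u-60:u+60,::-1],None,fx=6,fy=6,interpolation=cv2.INTER_CUBIC))
W=cloud(c).reshape(-1,3); W=W[~np.isnan(W).any(1)]
W=W[(np.hypot(W[:,0]-.52,W[:,1]+.2557)<.035)]
for lo,hi in((.110,.116),(.116,.122),(.122,.128),(.128,.133),(.136,.142),(.148,.152),(.152,.158),(.158,.164),(.164,.168),(.168,.174)):
    q=W[(W[:,2]>lo)&(W[:,2]<hi)]
    if len(q)>3: print(lo,len(q),cv2.minAreaRect((q[:,:2]*1000).astype(np.float32)),q[:,:2].min(0),q[:,:2].max(0))
```

```text
now 5.7333 [ 0.5208 -0.2545  0.1785] [1.7943e+02 1.0000e-01 6.1500e+00] F [ 0.1  0.5 -2.4] T [-0.03  0.22 -0.01] w 0.0117 q7 -52.2
(0.52, -0.2557, 0.18, 6) [-0.0009  0.0012 -0.0014] 0.0027
306 193
0.11 21 ((531.8236083984375, -259.3934631347656), (14.142292022705078, 42.70429611206055), 82.12008666992188) [ 0.51164247 -0.2641442 ] [ 0.55394356 -0.24946181]
0.116 22 ((516.3529052734375, -260.0787353515625), (9.977983474731445, 19.989593505859375), 51.42729187011719) [ 0.51092602 -0.26496838] [ 0.52715567 -0.24994641]
0.122 26 ((516.9135131835938, -258.8609313964844), (12.919637680053711, 20.986251831054688), 47.900421142578125) [ 0.51177955 -0.26431646] [ 0.52836314 -0.24703306]
0.128 20 ((520.4132690429688, -259.709228515625), (16.187515258789062, 7.036917209625244), 8.304970741271973) [ 0.5129126  -0.26435984] [ 0.52864978 -0.2566282 ]
0.148 30 ((513.7017211914062, -264.15625), (19.94139862060547, 40.87831497192383), 54.48099899291992) [ 0.50285851 -0.27182473] [ 0.53591658 -0.24416629]
0.152 47 ((513.143798828125, -263.36395263671875), (22.970399856567383, 40.89876937866211), 51.31544876098633) [ 0.50329577 -0.27295397] [ 0.53628519 -0.24161706]
0.158 38 ((512.6799926757812, -263.2441101074219), (19.331777572631836, 38.63999557495117), 51.12213897705078) [ 0.50331161 -0.27175356] [ 0.53378726 -0.24359286]
0.164 24 ((510.4244079589844, -262.7673034667969), (17.000587463378906, 35.23899459838867), 46.749332427978516) [ 0.50303149 -0.27200785] [ 0.52908211 -0.24450325]
0.168 37 ((511.7213439941406, -265.2553405761719), (16.147659301757812, 32.70166778564453), 53.675621032714844) [ 0.50333041 -0.27259936] [ 0.52906896 -0.24906492]
```

View pics/s2.png

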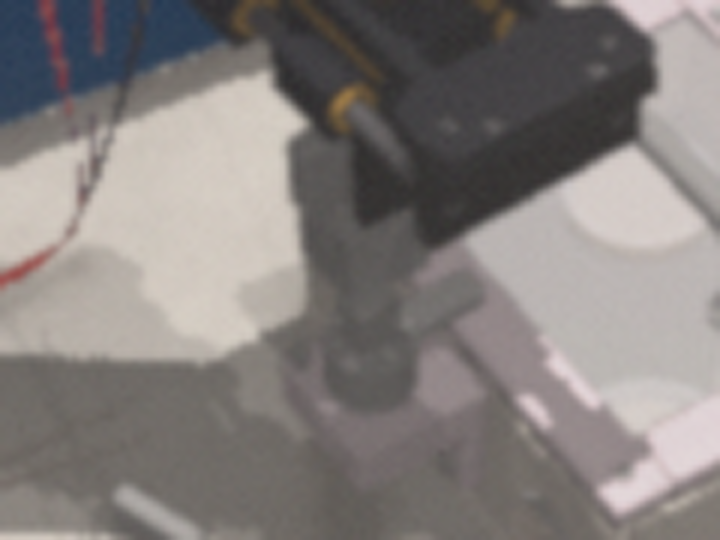

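The scene crop shows the key hanging over the spindle, with its block at crop (360,265) and the spindle below at (365,340). I'll fit squares to both in the same view to get the offset between them.

```bash
cat >> h.py <<'E'
def sqfit(P,h,c0,yaw):
    """fit a square outline (half side h) to side-face points seen from -x,-y"""
    from scipy.optimize import least_squares
    def f(p):
        a=p[2]; d=P[:,:2]-p[:2]
        x=d@[np.cos(a),np.sin(a)]; y=d@[-np.sin(a),np.cos(a)]
        return np.max([-x-h,-y-h],0)*1000
    r=least_squares(f,[*c0,np.radians(yaw)],loss="soft_l1",f_scale=.7,x_scale=[.01,.01,.1])
    return r.x[:2].round(5),np.degrees(r.x[2]).round(2),np.median(abs(f(r.x))).round(2),len(P)
E
python3 - <<'E'
from h import *
c0=(.52,-.2557)
def near(W,lo,hi,r): 
    W=W.reshape(-1,3); W=W[~np.isnan(W).any(1)]
    return W[(np.hypot(W[:,0]-c0[0],W[:,1]-c0[1])<r)&(W[:,2]>lo)&(W[:,2]<hi)]
for n in("scene0","scene2"):
    W=cloud(dict(np.load(f"pics/{n}.npz")))
    print(n,"spindle",sqfit(near(W,.113,.127,.016),.008,c0,6))
W=cloud(dict(np.load("pics/scene2.npz")))
print("block",sqfit(near(W,.151,.170,.026),.015,c0,6), sqfit(near(W,.151,.176,.026),.015,c0,6))
q=near(W,.14,.16,.03); print("key bottom z",np.percentile(q[:,2],[0,2,5]))
# dog direction from the free finger's side edges in scene0/top0
for n in("scene0","top0"):
    W=cloud(dict(np.load(f"pics/{n}.npz"))); q=near(W,.103,.114,.046); r=np.hypot(q[:,0]-c0[0],q[:,1]-c0[1]); q=q[(r>.024)&(q[:,0]>.53)]
    print(n,"dog",cv2.minAreaRect((q[:,:2]*1000).astype(np.float32)),q.mean(0),len(q))
E
```

```text
scene0 spindle (array([ 0.52001, -0.25443]), np.float64(10.3), np.float64(0.44), 51)
scene2 spindle (array([ 0.52026, -0.25484]), np.float64(7.01), np.float64(0.59), 54)
block (array([ 0.51988, -0.2549 ]), np.float64(6.8), np.float64(0.5), 130) (array([ 0.51985, -0.25485]), np.float64(6.91), np.float64(0.56), 171)
key bottom z [0.14620346 0.14734558 0.14827048]
scene0 dog ((553.7677612304688, -253.00576782226562), (21.215299606323242, 15.405282974243164), 3.009829521179199) [ 0.55367505 -0.25294848  0.10724201] 56
top0 dog ((552.6138916015625, -246.285888671875), (20.483295440673828, 23.40719223022461), 29.523414611816406) [ 0.55390311 -0.24964766  0.10826498] 52
```

Key and spindle agree to about 0.4 mm in position and within about 1–3° in yaw. Lowering.

Request:
servo_tool([
  [[0.0,0.0004,0,0.006,0],[0.0,0.0004,0,0.012,0],[0.0,0.0004,0,0.016,0],[0.0,0.0004,0,0.019,0],[0.0,0.0004,0,0.022,0],[0.0,0.0004,0,0.025,0],[0.0,0.0004,0,0.025,0]],
])

```text
time_s: 6.37
tool_pos: [0.5207, -0.2547, 0.1532]
tool_rot: [179.5, 0.1, 6.1]
force: [-0.0, -0.1, -0.8]
grip_width: 0.0117
```

```bash
python3 -c "
from h import *
to_tool([(.5206,-.2544,.1386,6.2)])"
```

```text
now 6.3667 [ 0.5207 -0.2547  0.1532] [1.7945e+02 1.2000e-01 6.1400e+00] F [-0.  -0.1 -0.8] T [-0.    0.2  -0.02] w 0.0117 q7 -51.3
(0.5206, -0.2544, 0.1386, 6.2) [-0.0001 -0.0004  0.0146] -0.0011
```

Request:
servo_tool([
  [[0.0,0,0,0.004,0],[0.0,0,0,0.008,0],[0.0,0,0,0.011,0],[0.0,0,0,0.013,0],[0.0,0,0,0.0145,0],[0.0,0,0,0.0155,0],[0.0,0,0,0.0155,0]],
])

```text
time_s: 6.95
tool_pos: [0.5207, -0.2548, 0.1386]
tool_rot: [179.5, 0.1, 6.1]
force: [-2.1, 1.2, 5.8]
grip_width: 0.0118
```

```bash
python3 -c "
from h import *
to_tool([(.5206,-.2544,.1386,90)])"
```

```text
now 6.95 [ 0.5207 -0.2548  0.1386] [1.795e+02 1.100e-01 6.130e+00] F [-2.1  1.2  5.8] T [0.32 0.75 0.01] w 0.0118 q7 -50.7
(0.5206, -0.2544, 0.1386, 90) [-0.     -0.0004  0.    ] -1.4639
```

Seated: the force is 5.8 N upward at the expected height. Turning anticlockwise now, which is negative about the tool z.

Request:
servo_tool([
  [[0.0,0,0,0,-0.06],[0.0,0,0,0,-0.16],[0.0,0,0,0,-0.26],[0.0,0,0,0,-0.36],[0.0,0,0,0,-0.46],[0.0,0,0,0,-0.56],[0.0,0,0,0,-0.66],[0.0,0,0,0,-0.76],[0.0,0,0,0,-0.86],[0.0,0,0,0,-0.94],[0.0,0,0,0,-1.0],[0.0,0,0,0,-1.0]],
])

```text
time_s: 7.95
tool_pos: [0.5205, -0.2529, 0.1388]
tool_rot: [180.0, 0.3, 63.5]
force: [-2.2, 4.6, 2.3]
grip_width: 0.0116
```

```bash
python3 -c "
from h import *
to_tool([(.5206,-.2548,.1386,90)])"
```

```text
now 7.95 [ 0.5205 -0.2529  0.1388] [179.96   0.33  63.54] F [-2.2  4.6  2.3] T [ 1.1   0.66 -0.05] w 0.0116 q7 4.2
(0.5206, -0.2548, 0.1386, 90) [-0.0016  0.001   0.0002] -0.4617
```

Request:
servo_tool([
  [[0.0,0,0,0,-0.06],[0.0,-0.0005,0,0,-0.14],[0.0,-0.001,0,0,-0.22],[0.0,-0.001,0,0,-0.3],[0.0,-0.001,0,0,-0.36],[0.0,-0.001,0,0,-0.4],[0.0,-0.001,0,0,-0.4]],
])

```text
time_s: 8.53
tool_pos: [0.5197, -0.2526, 0.1388]
tool_rot: [-179.8, 0.2, 86.5]
force: [-2.6, 4.4, 2.8]
grip_width: 0.0114
```

```bash
python3 -c "
from h import *
to_tool([(.5206,-.2548,.1386,94)])"
```

```text
now 8.5333 [ 0.5197 -0.2526  0.1388] [-179.84    0.2    86.45] F [-2.6  4.4  2.8] T [ 0.93  0.6  -0.07] w 0.0114 q7 26.4
(0.5206, -0.2548, 0.1386, 94) [-0.0021  0.001   0.0002] -0.1318
```

Request:
servo_tool([
  [[0.0,0,0,0,-0.04],[0.0,0,0,0,-0.08],[0.0,0,0,0,-0.11],[0.0,0,0,0,-0.13],[0.0,0,0,0,-0.13]],
])

```text
time_s: 8.95
tool_pos: [0.5195, -0.2525, 0.1388]
tool_rot: [-179.8, 0.2, 93.8]
force: [-2.8, 2.2, 2.8]
grip_width: 0.0119
```

Run:
```python
from h import *
from cell import read_camera
to_tool([(.5206,-.2548,.1386,96)])
c=read_camera('scene'); np.savez('pics/scene3.npz',**c)
W=cloud(c).reshape(-1,3); W=W[~np.isnan(W).any(1)]
c0=np.array((.52,-.2547)); r=np.hypot(*(W[:,:2]-c0).T)
q=W[(r<.03)&(W[:,2]>.116)&(W[:,2]<.134)]
print("block",sqfit(q,.015,c0,0))
d=W[(r>.024)&(r<.046)&(W[:,2]>.103)&(W[:,2]<.113)]; v=d[:,:2]-c0
print(np.histogram(np.degrees(np.arctan2(v[:,1],v[:,0])),bins=range(-180,181,15)))
u,v=map(int,proj(c,(.52,-.2547,.12)))
cv2.imwrite('pics/s3.png',cv2.resize(c['image'][v-45:v+45,u-60:u+60,::-1],None,fx=6,fy=6,interpolation=cv2.INTER_CUBIC))
```

```text
now 8.95 [ 0.5195 -0.2525  0.1388] [-1.7979e+02  1.5000e-01  9.3830e+01] F [-2.8  2.2  2.8] T [ 0.55  0.57 -0.13] w 0.0119 q7 33.5
(0.5206, -0.2548, 0.1386, 96) [-0.0024  0.001   0.0002] -0.0379
block (array([ 0.5203 , -0.25477]), np.float64(3.65), np.float64(0.6), 128)
(array([0, 0, 0, 0, 0, 0, 0, 0, 0, 0, 0, 0, 0, 0, 0, 0, 0, 0, 2, 0, 0, 0,
       0, 0]), array([-180, -165, -150, -135, -120, -105,  -90,  -75,  -60,  -45,  -30,
        -15,    0,   15,   30,   45,   60,   75,   90,  105,  120,  135,
        150,  165,  180]))
```

View pics/s3.png

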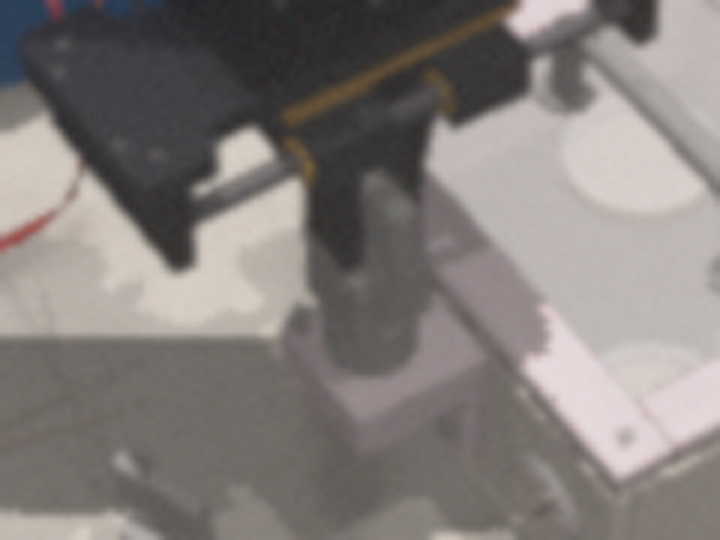

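The dog has left the lid and the key sits on the shoulder. I'll press a little further to feel the stop.

Request:
servo_tool([
  [[0.0,0,0,0,-0.03],[0.0,0,0,0,-0.06],[0.0,0,0,0,-0.06]],
])

```text
time_s: 9.25
tool_pos: [0.5193, -0.2525, 0.1388]
tool_rot: [-179.8, 0.1, 97.2]
force: [-3.1, 1.7, 2.3]
grip_width: 0.0113
```

```bash
python3 -c "
from h import *
to_tool([(.5206,-.2548,.1386,96)])"
```

```text
now 9.25 [ 0.5193 -0.2525  0.1388] [-1.7977e+02  1.2000e-01  9.7160e+01] F [-3.1  1.7  2.3] T [ 0.57  0.56 -0.29] w 0.0113 q7 36.8
(0.5206, -0.2548, 0.1386, 96) [-0.0024  0.001   0.0002] 0.0203
```

The torque doubled to −0.29 N m, so the dog is at the stop. I'll relax the turn, open the jaws and lift clear.

Request:
servo_tool([
  [[0.0,0,0,0,0.05],[0.0,0,0,0,0.05],[0.04,0,0,0,0.05],[0.04,0,0,0,0.05],[0.04,0,0,0,0.05],[0.04,0,0,0,0.05],[0.04,0,0,0,0.05],[0.04,0,0,0,0.05],[0.04,0,0,-0.01,0.05],[0.04,0,0,-0.03,0.05],[0.04,0,0,-0.06,0.05],[0.04,0,0,-0.08,0.05]],
])

```text
time_s: 10.25
tool_pos: [0.5201, -0.2528, 0.2217]
tool_rot: [-179.9, 0.2, 94.3]
force: [1.2, -0.7, 0.4]
grip_width: 0.0396
```

```bash
python3 -c "
from h import *
to_tool([(.635,-.249,.225,93.3),(.635,-.249,.1165,93.3)])"
```

```text
now 10.25 [ 0.5201 -0.2528  0.2217] [-179.89    0.19   94.28] F [ 1.2 -0.7  0.4] T [-0.12 -0.03  0.03] w 0.0396 q7 32.3
(0.635, -0.249, 0.225, 93.3) [-0.0048  0.1148 -0.0035] 0.0172
(0.635, -0.249, 0.1165, 93.3) [-0.0045  0.115   0.105 ] 0.0172
```

Request:
servo_tool([
  [[0.05,-0.001,0.03,-0.004,0.017],[0.05,-0.002,0.06,-0.004,0.017],[0.05,-0.004,0.09,-0.004,0.017],[0.05,-0.005,0.115,-0.004,0.017],[0.05,-0.005,0.115,0.02,0.017],[0.05,-0.005,0.115,0.04,0.017],[0.05,-0.005,0.115,0.05,0.017],[0.05,-0.005,0.115,0.05,0.017]],
])

```text
time_s: 10.92
tool_pos: [0.6336, -0.2487, 0.1689]
tool_rot: [-179.6, 0.1, 93.3]
force: [-0.6, -0.1, 0.1]
grip_width: 0.05
```

Run:
```python
from h import *
from cell import read_camera
to_tool([(.635,-.2485,.1165,93.3)])
c=read_camera('scene'); np.savez('pics/scene4.npz',**c)
u,v=map(int,proj(c,(.58,-.2547,.14)))
cv2.imwrite('pics/s4.png',cv2.resize(c['image'][v-75:v+75,u-100:u+100,::-1],None,fx=4,fy=4,interpolation=cv2.INTER_CUBIC))
W=cloud(c).reshape(-1,3); W=W[~np.isnan(W).any(1)]
r=np.hypot(W[:,0]-.52,W[:,1]+.2547); q=W[r<.035]
print("key top z",np.percentile(q[:,2],[95,99]),"block",sqfit(q[(q[:,2]>.116)&(q[:,2]<.134)],.015,(.52,-.2547),0))
```

```text
now 10.9167 [ 0.6336 -0.2487  0.1689] [-1.7963e+02  1.1000e-01  9.3310e+01] F [-0.6 -0.1  0.1] T [-0.03  0.05  0.  ] w 0.05 q7 31.6
(0.635, -0.2485, 0.1165, 93.3) [0.0002 0.0018 0.0524] 0.0002
key top z [0.28109652 0.28293726] block (array([ 0.52035, -0.2547 ]), np.float64(4.34), np.float64(0.5), 126)
```

View pics/s4.png

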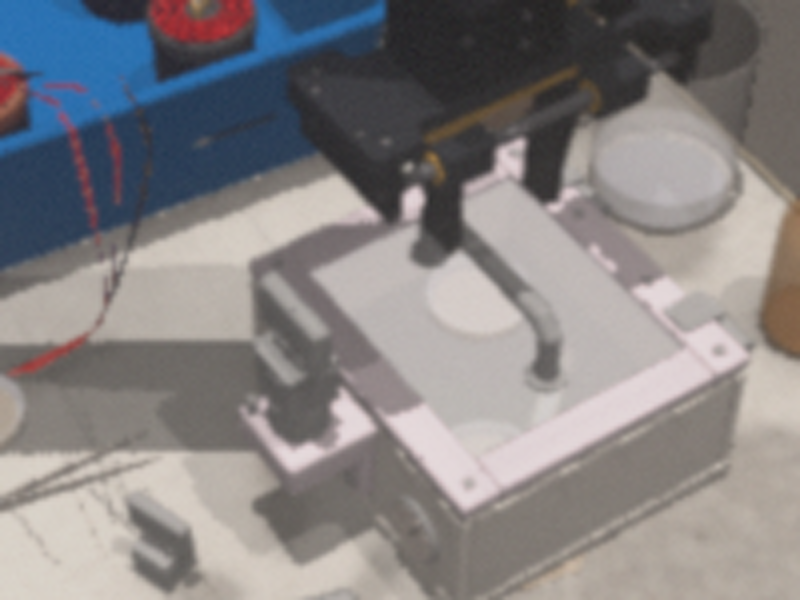

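The key stands seated on the spindle at crop (290,350), and the open fingers are above the bar. Descending to grip the handle.

Request:
servo_tool([
  [[0.05,0,0.0015,0.02,0],[0.05,0,0.0015,0.035,0],[0.05,0,0.0015,0.045,0],[0.05,0,0.0015,0.0525,0],[0.05,0,0.0015,0.0525,0],[0.0,0,0.0015,0.0525,0],[0.0,0,0.0015,0.0525,0],[0.0,0,0.0015,0.0525,0],[0.0,0,0.0015,0.0525,0],[0.0,0,0.0015,0.0525,0],[0.0,0,0.0015,0.0525,0],[0.0,0,0.0015,0.0525,0]],
], force=55)

```text
time_s: 11.97
tool_pos: [0.634, -0.2494, 0.1184]
tool_rot: [-179.6, 0.1, 93.3]
force: [-7.2, 0.9, 5.6]
grip_width: 0.0112
```

Request:
servo_tool([
  [[0.0,0,0,0,0],[0.0,0,0,0,0],[0.0,0,0,0,0],[0.0,0,0,0,0],[0.0,0,0,0,0]],
])

```text
time_s: 12.38
tool_pos: [0.6341, -0.2494, 0.1185]
tool_rot: [-179.6, 0.1, 93.3]
force: [-1.0, 0.2, 1.4]
grip_width: 0.0105
```

```bash
python3 -c "
from h import *
to_tool([(.635,-.2485,.1165,93.3)])"
```

```text
now 12.3833 [ 0.6341 -0.2494  0.1185] [-1.7959e+02  1.2000e-01  9.3280e+01] F [-1.   0.2  1.4] T [ 0.02  0.31 -0.07] w 0.0105 q7 32.3
(0.635, -0.2485, 0.1165, 93.3) [0.0008 0.001  0.002 ] -0.0003
```

Request:
servo_tool([
  [[0.0,0,0.0003,-0.0007,0],[0.0,0,0.0006,-0.0014,0],[0.0,0,0.001,-0.002,0],[0.0,0,0.0013,-0.0028,0],[0.0,0,0.0017,-0.0036,0],[0.0,0,0.0021,-0.0045,0],[0.0,0,0.0026,-0.0054,0],[0.0,0,0.0031,-0.0063,0],[0.0,0,0.0036,-0.0072,0],[0.0,0,0.0041,-0.008,0],[0.0,0,0.0046,-0.009,0],[0.0,0,0.0051,-0.01,0]],
])

```text
time_s: 13.38
tool_pos: [0.64, -0.2491, 0.1302]
tool_rot: [-179.7, 0.1, 93.3]
force: [0.8, -1.5, -6.5]
grip_width: 0.0101
```

```bash
python3 -c "
from h import *
to_tool([(.6428,-.2489,.1341,93.3)])"
```

```text
now 13.3833 [ 0.64   -0.2491  0.1302] [-1.7971e+02  1.4000e-01  9.3300e+01] F [ 0.8 -1.5 -6.5] T [-0.33  0.38 -0.08] w 0.0101 q7 32.1
(0.6428, -0.2489, 0.1341, 93.3) [ 0.      0.0028 -0.0039] -0.0
```

Request:
servo_tool([
  [[0.0,0,0.0007,-0.001,0],[0.0,0,0.0014,-0.002,0],[0.0,0,0.0021,-0.003,0],[0.0,0,0.0027,-0.004,0],[0.0,0,0.0027,-0.004,0],[0.0,0,0.0027,-0.004,0]],
])

```text
time_s: 13.88
tool_pos: [0.6425, -0.249, 0.1344]
tool_rot: [-179.7, 0.1, 93.3]
force: [-2.0, -0.1, -5.0]
grip_width: 0.0106
```

Run:
```python
from h import *
from cell import read_camera
to_tool([(.6428,-.2489,.1341,93.3)])
c=read_camera('scene'); np.savez('pics/scene5.npz',**c)
u,v=map(int,proj(c,(.58,-.2547,.14)))
cv2.imwrite('pics/s5.png',cv2.resize(c['image'][v-75:v+75,u-100:u+100,::-1],None,fx=4,fy=4,interpolation=cv2.INTER_CUBIC))
a=np.radians(3.3); x0=np.array([.6401,-.248])  # box centre: spindle + 120 mm
for n in("scene0","scene5"):
    W=cloud(dict(np.load(f"pics/{n}.npz"))).reshape(-1,3); W=W[~np.isnan(W).any(1)]
    d=W[:,:2]-x0; X=d@[np.cos(a),np.sin(a)]; Y=d@[-np.sin(a),np.cos(a)]
    m=(abs(X)<.085)&(Y<-.082)&(Y>-.096)&(W[:,2]>.09)&(W[:,2]<.14)
    p=np.polyfit(X[m],W[m,2],1); print(n,m.sum(),"slope",p, "lid rad",np.arctan(-p[0]))
r=np.hypot(W[:,0]-.52,W[:,1]+.2547); q=W[r<.035]
print("block",sqfit(q[(q[:,2]>.116)&(q[:,2]<.134)],.015,(.52,-.2547),0))
```

```text
now 13.8833 [ 0.6425 -0.249   0.1344] [-1.7969e+02  1.3000e-01  9.3290e+01] F [-2.  -0.1 -5. ] T [-0.22  0.62 -0.11] w 0.0106 q7 31.9
(0.6428, -0.2489, 0.1341, 93.3) [0.     0.0003 0.0003] -0.0002
scene0 464 slope [0.00013367 0.09854681] lid rad -0.00013366526712020122
scene5 448 slope [-0.14900796  0.11293533] lid rad 0.1479196001281651
block (array([ 0.52037, -0.25437]), np.float64(17.7), np.float64(1.72), 148)
```

View pics/s5.png

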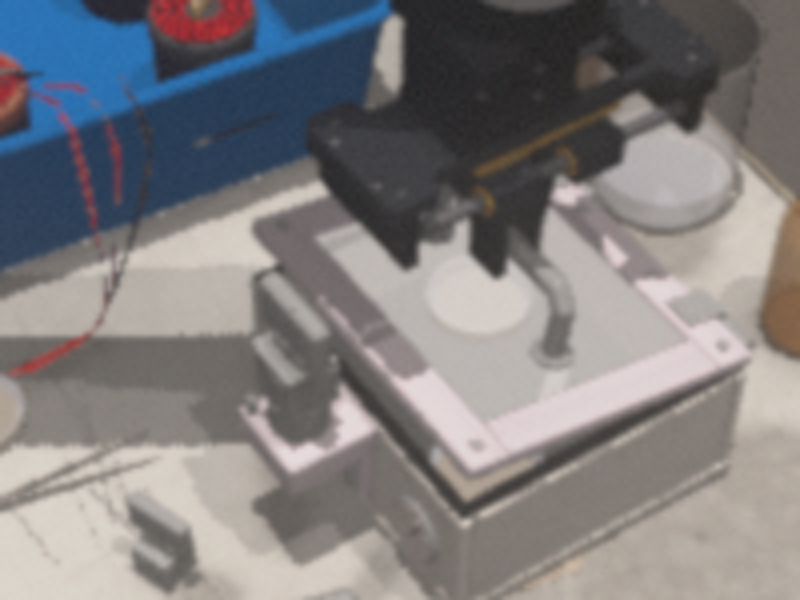

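The lid is at 0.148 rad, a gap of about 27.5 mm, and the key is still seated. Nudging it up about 1.3 mm.

Request:
servo_tool([
  [[0.0,0,0.0005,-0.0008,0],[0.0,0,0.0009,-0.0015,0],[0.0,0,0.0009,-0.0015,0],[0.0,0,0.0009,-0.0015,0],[0.0,0,0.0009,-0.0015,0],[0.0,0,0.0009,-0.0015,0],[0.0,0,0.0009,-0.0015,0],[0.0,0,0.0009,-0.0015,0]],
])

```text
time_s: 14.6
tool_pos: [0.6433, -0.2489, 0.1357]
tool_rot: [-179.7, 0.1, 93.3]
force: [-0.6, -0.7, -7.1]
grip_width: 0.0106
```

Run:
```python
from h import *
from cell import read_camera
to_tool([(.6435,-.2489,.1357,93.3)])
a=np.radians(3.3); x0=np.array([.6401,-.248])
c=read_camera('scene'); W=cloud(c).reshape(-1,3); W=W[~np.isnan(W).any(1)]
d=W[:,:2]-x0; X=d@[np.cos(a),np.sin(a)]; Y=d@[-np.sin(a),np.cos(a)]
m=(abs(X)<.085)&(Y<-.082)&(Y>-.096)&(W[:,2]>.09)&(W[:,2]<.14)
p=np.polyfit(X[m],W[m,2],1); print("lid",np.arctan(-p[0]),186*np.arctan(-p[0]))
k=W[(np.hypot(W[:,0]-.52,W[:,1]+.2547)<.032)&(W[:,2]>.14)&(W[:,2]<.19)]; print("key wing",np.percentile(k[:,2],98),cv2.minAreaRect((k[:,:2]*1000).astype(np.float32)))
# bystanders moved? depth change near them, first picture to now
W0=cloud(dict(np.load("pics/scene0.npz"))); W1=cloud(c)
for n,(u,v) in dict(jar=(370,300),petri=(226,210),tweezers=(245,226),A=(272,240),C=(307,271)).items():
    print(n,np.nanmedian(abs(W1-W0)[v-8:v+8,u-8:u+8],axis=(0,1)).round(4))
```

```text
now 14.6 [ 0.6433 -0.2489  0.1357] [-1.7968e+02  1.3000e-01  9.3290e+01] F [-0.6 -0.7 -7.1] T [-0.38  0.51 -0.09] w 0.0106 q7 31.9
(0.6435, -0.2489, 0.1357, 93.3) [-0.      0.0002 -0.    ] -0.0002
lid 0.15030033555187147 27.955862412648095
key wing 0.17534518891593776 ((518.9338989257812, -256.4863586425781), (12.572896003723145, 50.97957992553711), 2.3591673374176025)
jar [0.0004 0.0005 0.0012]
petri [0.0003 0.0014 0.0016]
tweezers [0.0003 0.0012 0.0015]
A [0.0004 0.0011 0.0016]
C [0.0004 0.0009 0.0015]
```

The gap is about 28 mm by depth (about 30 mm by the handle's rise), the key's wing top is at 175 mm against 174 mm when fully seated, and the bystanders haven't moved. Handing in.

```bash
python3 -c "
from cell import env
print(env.sign_off())"
```

```text
the job is handed in; nothing more can be done
None
```

I handed the job in at about 14.7 s with the gripper still holding the lid about 3 cm open. The clamp's dog is swung aside and the key is on its spindle.

**Key and clamp:** The middle-sized key (50 mm wing) went onto the spindle with almost no force and touched the shoulder at the expected height. I turned it anticlockwise until the torque rose from 0.13 to 0.29 N m at the stop, then released it. The last check put the wing top at 175 mm, against 174 mm for fully seated. After the turn a square fit gave the key's block 93–94° in the world (about 90° to the box). I judged the dog to be at its stop from that torque rise and from the picture showing it off the lid; its own angle was not measured.

**Lid:** I pulled it up past the gasket and am holding it there. The depth image gave 0.150 rad, a gap of about 28 mm, while the handle's rise of about 17 mm implies about 30 mm, so the two differ by about 2 mm.

**Other things on the bench:** The jar, petri dish, tweezers and the two other keys showed no movement beyond camera noise (under 2 mm).

**Check that disagreed:** One later fit of the key's block came out wrong (17.7° yaw, large residual). I put this down to the raised lid corner getting into the measurement. The wing measured afterwards was still in place, lying across the front of the box.

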